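# Shut the game box and snap its lever latch over

### The arm

A 7-joint arm with a two-finger parallel gripper is mounted at the origin on the work surface. World frame = base frame: x ahead of the robot, y to its left, z up, the work surface at z = 0. Lengths are in m, angles in rad, forces in N, time in s.
With the tool pointing down it reaches from about 0.425 to 0.925 m from the base axis. Payload 6.8 kg.
Tool frame: the origin (TCP) lies on the front face of the gripper's body, between the roots of the fingers; the fingertips stand 73 mm ahead of it and the grasp point (between the pads) lies 54 mm ahead of it; z points along the fingers, y is the line along which they close (so a half turn about z gives the same grasp; the last joint's range is limited). The gripper opens to 85 mm and grips with 20 to 120 N. Pads are 22 mm wide; open, the fingers measure 114 mm over their backs; the gripper's body (76 mm by 85 mm) begins 54 mm behind the grasp point. The pads swing forward as they close: fully open they stand 13 mm farther back than shut.
Start: joints at [-1.382, 0.477, 0.022, 1.555, -0.011, 1.109, -0.083], TCP at [0.197, 0.646, 0.304] pointing down, gripper open.
Joint ranges: [-2.96, 2.96], [-0.34, 2.1], [-1.41, 1.46], [0.24, 2.44], [-1.37, 4.51], [0.17, 1.92], [-2.96, 2.96]. Speed limits (rad/s): [2.39, 2.39, 3.14, 3.14, 3.14, 3.14, 3.14].

### API

Orientations are given as a unit quaternion [w, x, y, z].
In Python, from station import bot, optics gives the robot as it stands.
- The arm moves only by the tool drive_tool, never from a script. Its argument "deltas" is a list of rows, each an object with "gripper": the closure in counts, from 0 (fully open) to 255 (shut); "offset": the shift along the tool's x, y, z in units of 1000 mm (1.0 is 1000 mm), a list of three; "angular": the turn, a rotation vector about the tool's x, y, z in units of 45 degrees (1.0 is 45 degrees), a list of three. In form: [{"gripper": gripper, "offset": [dx, dy, dz], "angular": [rx, ry, rz]}, ...]. A call has 1 to 5 rows; each row is the pose to reach, as a shift and turn from the pose commanded when the call began, along the tool's axes at that moment; what a row does not reach only later rows make up. A row lasts 1/10 s, in which the tool goes at most 50 mm and 8.59 degrees, less where a joint would pass 70% of its speed; a pose out of reach is approached as far as the arm can. A call with a number of a shift or a turn outside -1 to 1 is refused whole. A call with a gripper value outside its range is refused whole. The fingers move at their own pace and stop on an object; "grip_force" is the grip in N (left out, the last holds). Time passes only in rows, so rows that repeat a pose let the fingers close. It gives the time, the measured TCP pose, the force, the opening and the grip force at its end, in the units of the state.
- bot.get_obs(): the state, without advancing time (a new reading comes with each control period).
- optics.read_camera(name): name is "scene" or "top" or "wrist"; returns the picture (480x640x3 uint8, blue, green, red); there is no depth.
- optics.camera_model(name): a dict with "fx", "fy", "cx", "cy" (pixels), "dist" ([k1, k2, p1, p2, k3] as OpenCV has them; the pictures are not rectified), "cam_to_world" (4x4, takes a point from camera to world coordinates). Camera axes: x right, y up, looking along -z (the intrinsics and any distortion apply to the point x, -y, -z); pixel columns grow to the right and rows downward; lengths in m; the calibration is good to about 2 mm. A picture is of the moment at which its call begins: read the wrist's pose just before it. camera_model takes no time and is no camera call; for the wrist camera it gives the pose at the moment of the call.
- bot.hand_in(): hands the job in; it is judged then, once.
The state is a dict: "t": time; "q": joint angles; "joint_vel": joint speeds; "joint_torque": joint torques, N m; "eef_pos": TCP position; "tool_rot": TCP orientation; "contact_force": force on the tool from outside, world axes, zero at the start; "torque": the same for the moment, N m; "gripper_width": opening from 0.0 (shut) to 1.0 (fully open); "grasp_force": force on a finger pad.
Only numpy, scipy, OpenCV 4.12 (cv2) and the standard library are available. Lean on these libraries where they do the work, as an engineer would, in place of code of your own. Each camera call takes 0.05 s, during which the arm holds its last target. There are 200 camera calls.

### The job

The lid of the pine game box stands ajar: with the fingertips, gently push it down until it is fully shut, then push the steel latch lever on the front of the box over past its middle so that it snaps back over the shut lid and stays there. Only push: lift nothing, do not raise the lid farther, do not flip the lever before the lid is shut, and leave the canister, the rook and the buzzer where they stand.

Things in the scene. Friction and masses are not known exactly. Their poses are not given: they have to be found in the camera images.
- pine_box: Light pine box fixed to the ledge, 160 mm deep (x) by 200 mm wide (y), 90 mm tall with its lid shut (walls 80 mm, lid 10 mm). Origin: centre of the underside; x points from the latch side (front, towards the robot, give or take 0.45 rad of yaw) to the lid's hinge side (back); z up. A steel bracket 50 mm wide stands on the middle of the front wall, reaching 24 mm out from it and up to 110 mm height; it carries the latch lever.
- lid (a joint): Angle of the pine lid (160 x 200 x 10 mm) in rad, 0 = fully shut, growing as its front edge rises. The hinge axis is horizontal along the box's y, at the top of its back wall: box frame x = +80 mm, z = 80 mm. The hinge is stiff and stays where left (about 1 to 5 N downwards at the press point moves it). It starts 0.25 to 0.5 rad ajar.
- lid_press (a point): A point on the lid's upper face, midway across the width and 105 mm from the hinge axis (55 mm behind the front edge); it moves with the lid and lies 90 mm above the ledge when the lid is shut. A good place to press.
- latch (a joint): Angle of the latch lever in rad: 0 = open, leaning 30 degrees from upright out towards the front (box -x); 1.571 = latched, leaning 60 degrees from upright over the lid (box +x), its clamp lip resting on the lid. Upright, the dead centre, is 0.524. A spring drives it away from upright to the end on that side, so it snaps over by itself once pushed past upright; about 3 N level push at the tip starts it from rest (up to about 10 N with rubbing fingertips). It starts open.
- latch_pivot (a point): Fixed point on the lever's pivot pin, midway across the lever: box frame x = -94 mm, y = 0, z = 104 mm. The pivot axis is horizontal along the box's y; the lever turns about it in the box's x-z plane.
- latch_tip (a point): Centre of the lever's rolled free end, a steel bar 10 mm thick and 30 mm wide, 65 mm from the pivot; the arm between is a flat steel strip 26 mm wide and 6 mm thick. With the lever open the tip is 33 mm out in front of the pivot and 56 mm above it (160 mm above the ledge), with free space in front of and below it. A short clamp lip, 36 mm long, with a rubber foot, turns with the lever; it points straight up from the pivot when open and flat back onto the lid when latched.
- canister: Bystander: loose clear plastic screw-top canister, 74 mm across, 110 mm tall. Origin: centre of the underside.
- rook: Bystander: loose black ceramic rook (chess piece), base 50 mm across, 71 mm tall. Origin: centre of the underside.
- buzzer: Bystander: loose steel buzzer, 72 mm across and 38 mm tall with a round button on top. Origin: centre of the underside.

How it is judged:
On the way, in this order (a step that is already met when the one before it is completed fails the run):
1. the lid is pushed fully shut while the lever is still open (value of joint lid below 0.03 rad and value of joint latch below 0.4 rad), for 0.2 s.
2. the lever has snapped over to its latched end with the lid shut (value of joint latch above 1.45 rad and value of joint lid below 0.03 rad), for 0.2 s.
At the end, for the whole second after the job is handed in: The lid is shut (under 0.03 rad), the lever rests at its latched end (over 1.45 rad), and canister, rook and buzzer stand upright and at rest within 25 mm of where they were (all of step 2 and linear speed of each of canister, rook, buzzer below 0.02 m/s and not (distance of any of canister, rook, buzzer from where it was at the start of the episode above 0.025 m or angle between any of canister, rook, buzzer's own z axis and vertical above 0.35 rad)); the robot touches nothing.
It fails at once if the lever is flipped over while the lid is not shut (value of joint latch above 0.9 rad and value of joint lid above 0.05 rad).
It fails at once if the lid is raised farther open (value of joint lid above 0.6 rad).
It fails at once if a bystander is lifted, shoved more than 25 mm or tipped (distance of any of canister, rook, buzzer from where it was at the start of the episode above 0.025 m or angle between any of canister, rook, buzzer's own z axis and vertical above 0.35 rad).
It fails at once if the box, lid or lever is pressed or squeezed hard, with more than 60 N (contact force between the fingers and pine_box above 60 N).
It also fails if it takes over 40 s, if anything falls off the work surface, if the arm or the gripper's body presses on something with over 40 N, if the wrist force passes 120 N, or if a joint passes its speed limit or range.

## Working session

There is one attempt and no reset: what is moved stays moved. The work goes in short steps, Python scripts to look and compute and a tool call to move; the robot and the scene stay as the last step left them, time stands still between calls to the robot, and variables do not carry over. Pictures are saved under pics/ and viewed, at most 10 in all, crops included, and the job is handed in when it is done.

Besides the shell and the picture viewer there is one more tool, called after "Request:" as a command line: name --argument value ..., lists and objects as JSON in quotes. drive_tool: Moves the arm, as the interface text tells. Its arguments: {"type":"object","properties":{"deltas":{"type":"array"},"grip_force":{"type":"number"}},"required":["deltas"]}

```bash
mkdir -p pics; ls
python3 - <<'E'
from station import bot, optics
import cv2, numpy as np
o=bot.get_obs(); print({k:np.round(v,3).tolist() for k,v in o.items()})
for n in("scene","top"):
    cv2.imwrite(f"pics/{n}0.png",optics.read_camera(n))
    m=optics.camera_model(n); print(n,m["fx"],m["cx"],m["cy"],np.round(m["cam_to_world"],3).tolist(),m["dist"])
E
```

```text
pics
{'t': 0.0, 'q': [-1.382, 0.478, 0.022, 1.556, -0.011, 1.109, -0.083], 'joint_vel': [-0.001, -0.001, -0.001, 0.001, -0.002, 0.001, 0.0], 'joint_torque': [-0.001, -59.644, 1.608, -28.12, 0.013, 0.009, -0.0], 'eef_pos': [0.197, 0.645, 0.303], 'tool_rot': [-0.0, 0.148, 0.989, -0.001], 'contact_force': [-0.036, 0.286, -0.676], 'torque': [-0.073, -0.001, 0.017], 'grasp_force': 0.0, 'gripper_width': 1.001}
scene 439.784159805241 318.5803501434721 235.6149205676691 [[-0.252, -0.785, 0.566, 0.947], [0.968, -0.209, 0.141, 0.145], [0.007, 0.584, 0.812, 0.664], [0.0, 0.0, 0.0, 1.0]] [-0.03681037  0.          0.          0.          0.        ]
top 530.4617534935186 313.8517383370518 250.92239868432344 [[-0.097, 0.974, -0.206, 0.388], [-0.995, -0.095, 0.018, 0.035], [-0.002, 0.207, 0.978, 0.926], [0.0, 0.0, 0.0, 1.0]] [-0.14901354  0.          0.          0.          0.        ]
```

View pics/scene0.png

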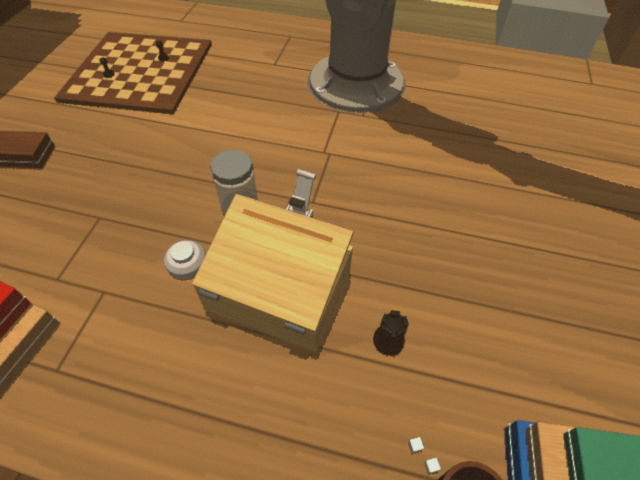

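View pics/top0.png

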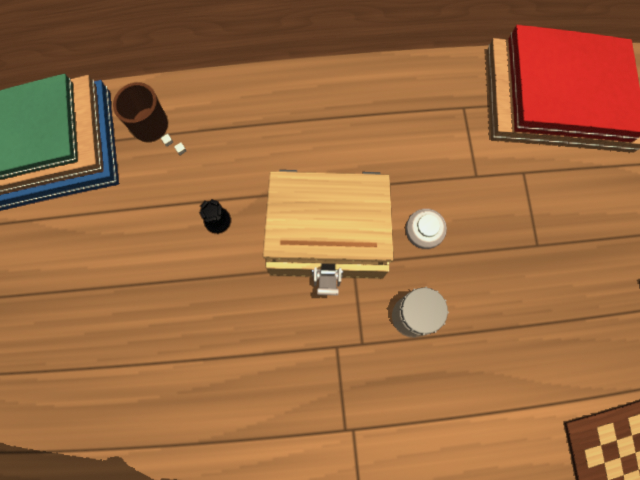

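The scene picture shows the lid corners at (238,197), (353,237), (318,330) and (198,283), with the lever tip at (305,174). The top picture shows lid corners at (270,172), (389,174), (392,260) and (264,258), the tip bar at (327,291), the canister at (423,311) and the buzzer at (427,226). I'll fit the box pose to these points.

```bash
cat > h.py <<'E'
from station import bot, optics
import cv2, numpy as np
from scipy.spatial.transform import Rotation as R
from scipy.optimize import least_squares
def proj(n,P,m=None):
    m=m or optics.camera_model(n); T=np.linalg.inv(m["cam_to_world"]); p=np.atleast_2d(P)@T[:3,:3].T+T[:3,3]
    K=np.array([[m["fx"],0,m["cx"]],[0,m["fy"],m["cy"]],[0,0,1.]])
    return cv2.projectPoints(p*[1,-1,-1],np.zeros(3),np.zeros(3),K,np.array(m["dist"],float))[0][:,0]
def ray(n,uv,z):
    m=optics.camera_model(n);K=np.array([[m["fx"],0,m["cx"]],[0,m["fy"],m["cy"]],[0,0,1.]])
    u=cv2.undistortPoints(np.array([[uv]],float),K,np.array(m["dist"],float))[0,0]
    T=np.array(m["cam_to_world"]); d=T[:3,:3]@[u[0],-u[1],-1]; return T[:3,3]+d*(z-T[2,3])/d[2]
def lid(x,y,z,th):  # lid coords from hinge
    return [.08+x*np.cos(th)+z*np.sin(th),y,.08-x*np.sin(th)+z*np.cos(th)]
def world(v,P): return R.from_euler('z',v[2]).apply(P)+[v[0],v[1],v[3]]
E
python3 - <<'E'
from h import *
def model(v):
    t=v[4]; L=[lid(0,.1,.01,t),lid(0,-.1,.01,t),lid(-.16,-.1,.01,t),lid(-.16,.1,.01,t)]
    return world(v,np.array(L+[[-.127,0,.16]]+[[-.08,.1,.08],[-.08,-.1,.08]]))
top=np.array([[270,172],[389,174],[392,260],[264,258],[327,290],[268,269],[388,269]])
sc=np.array([[318,330],[198,283],[238,197],[353,237],[305,174]])
f=lambda v:np.r_[(proj("top",model(v))-top).ravel(),(proj("scene",model(v)[:5])-sc).ravel()]
r=least_squares(f,[.6,.05,0,0,.35],loss='soft_l1'); v=r.x; print(np.round(v,4)); print(np.round(f(v).reshape(-1,2),1).tolist())
np.save("v.npy",v)
t=v[4]
for k,p in dict(press=lid(-.105,0,.01,t),press_shut=lid(-.105,0,.01,0),pivot=[-.094,0,.104],tip=[-.127,0,.16],front=lid(-.16,0,.01,t)).items(): print(k,np.round(world(v,p),3))
print("can",ray("top",(423,311),.11+v[3]),"buzz",ray("top",(427,226),.03),"rook",ray("top",(211,210),.06))
o=bot.get_obs();print(R.from_quat(o["tool_rot"],scalar_first=True).as_matrix().round(3).tolist())
E
```

```text
[ 0.6135 -0.0077 -0.1173  0.0013  0.1781]
[[-1.6, -0.7], [-0.7, -0.3], [-0.2, 3.3], [-1.2, 2.8], [0.5, 1.5], [-3.0, -1.1], [0.5, 1.3], [-2.7, 0.9], [-7.8, 1.4], [-1.4, 0.0], [0.1, -3.3], [-0.1, 0.3]]
press [ 0.592 -0.005  0.11 ]
press_shut [ 0.589 -0.005  0.091]
pivot [0.52  0.003 0.105]
tip [0.487 0.007 0.161]
front [0.538 0.001 0.12 ]
can [ 0.44897959 -0.13846589  0.11131058] buzz [ 0.60202802 -0.18331038  0.03      ] rook [0.658641  0.1870493 0.06     ]
[[-0.956, 0.292, -0.0], [0.292, 0.956, -0.002], [-0.0, -0.002, -1.0]]
```

Run:
```python
import cv2, numpy as np
a=cv2.imread("pics/scene0.png")[155:355,190:360]; b=cv2.imread("pics/top0.png")[160:310,250:400]
a=cv2.resize(a,None,fx=2.8,fy=2.8,interpolation=2)[:560]; b=cv2.resize(b,None,fx=2.1,fy=2.1,interpolation=2)
c=np.zeros((560,476+315,3),np.uint8); c[:a.shape[0],:476]=a; c[:b.shape[0],476:]=b
cv2.imwrite("pics/zoom.png",c)
```

```text
(no output)
```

View pics/zoom.png

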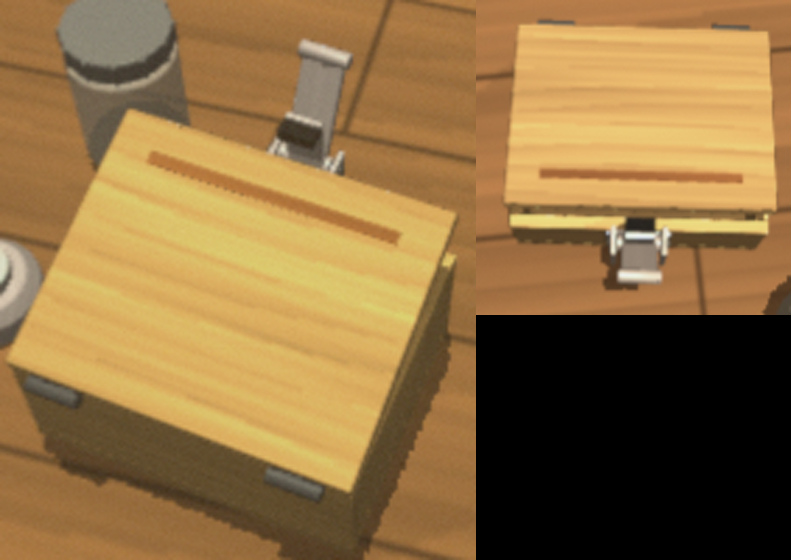

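The zoom gives refined corners: scene lid (235.7,194.3), (352.9,231.4), (315.4,330) and (193.6,284.3), plus the box front corner at (352.5,247.1). Refitting with these.

Run:
```python
from h import *
def model(v):
    t=v[4]; L=[lid(0,.1,.01,t),lid(0,-.1,.01,t),lid(-.16,-.1,.01,t),lid(-.16,.1,.01,t)]
    return world(v,np.array(L+[[-.127,0,.16]]+[[-.08,.1,.08],[-.08,-.1,.08]]))
top=np.array([[270.5,172],[389.5,175],[392.4,259.5],[264.3,258],[328,291],[266.7,271],[388.6,271.4]])
sc=np.array([[315.4,330],[193.6,284.3],[235.7,194.3],[352.9,231.4],[306.4,174],[352.5,247.1]])
f=lambda v:np.r_[(proj("top",model(v))-top).ravel(),(proj("scene",model(v)[:6])-sc).ravel()]
r=least_squares(f,[.6,.05,0,0,.35],loss='soft_l1'); v=r.x; print(np.round(v,4)); print(np.round(f(v).reshape(-1,2),1).tolist())
np.save("v.npy",v)
t=v[4]
for k,p in dict(press=lid(-.105,0,.01,t),press_shut=lid(-.105,0,.01,0),pivot=[-.094,0,.104],tip=[-.127,0,.16],front=lid(-.16,0,.01,t)).items(): print(k,np.round(world(v,p),3))
print("can",ray("top",(423,311),.11+v[3]),"buzz",ray("top",(427,226),.03),"rook",ray("top",(211,210),.06))
```

```text
[ 0.6119 -0.0082 -0.1199 -0.0015  0.2552]
[[-1.4, 0.3], [-0.9, -0.1], [0.6, 1.8], [-1.7, 0.4], [-0.3, 1.8], [-1.3, -2.0], [-0.0, 0.3], [-0.6, 1.2], [-3.1, 0.4], [-0.6, -0.3], [-0.1, -0.3], [-1.2, 0.8], [-0.4, -1.2]]
press [ 0.593 -0.006  0.115]
press_shut [ 0.587 -0.005  0.088]
pivot [0.519 0.003 0.102]
tip [0.486 0.007 0.158]
front [0.54  0.    0.129]
can [ 0.44919175 -0.13907372  0.10845819] buzz [ 0.60202802 -0.18331038  0.03      ] rook [0.658641  0.1870493 0.06     ]
```

Request:
drive_tool --deltas '[{"gripper": 255, "offset": [-0.037, -0.033, 0], "angular": [0, 0, 0]}, {"gripper": 255, "offset": [-0.074, -0.066, 0], "angular": [0, 0, 0]}, {"gripper": 255, "offset": [-0.11, -0.1, 0], "angular": [0, 0, 0]}, {"gripper": 255, "offset": [-0.147, -0.133, 0], "angular": [0, 0, 0]}, {"gripper": 255, "offset": [-0.185, -0.165, 0], "angular": [0, 0, 0]}]' --grip_force 20

```text
t: 0.6
eef_pos: [0.3266, 0.4315, 0.3037]
tool_rot: [-0.0, 0.148, 0.989, -0.0]
contact_force: [1.7, 0.3, -0.0]
gripper_width: 0.142
grasp_force: 0.0
```

Request:
drive_tool --deltas '[{"gripper": 255, "offset": [-0.037, -0.033, 0], "angular": [0, 0, 0]}, {"gripper": 255, "offset": [-0.074, -0.066, 0], "angular": [0, 0, 0]}, {"gripper": 255, "offset": [-0.11, -0.1, 0], "angular": [0, 0, 0]}, {"gripper": 255, "offset": [-0.147, -0.133, 0], "angular": [0, 0, 0]}, {"gripper": 255, "offset": [-0.185, -0.165, 0], "angular": [0, 0, 0]}]'

```text
t: 1.1
eef_pos: [0.4551, 0.2197, 0.3038]
tool_rot: [-0.0, 0.148, 0.989, 0.0]
contact_force: [1.5, 0.1, 0.3]
gripper_width: -0.001
grasp_force: 0.0
```

Request:
drive_tool --deltas '[{"gripper": 255, "offset": [-0.037, -0.033, 0], "angular": [0, 0, 0]}, {"gripper": 255, "offset": [-0.074, -0.066, 0], "angular": [0, 0, 0]}, {"gripper": 255, "offset": [-0.11, -0.1, 0], "angular": [0, 0, 0]}, {"gripper": 255, "offset": [-0.147, -0.133, 0], "angular": [0, 0, -0.11]}, {"gripper": 255, "offset": [-0.185, -0.165, 0], "angular": [0, 0, -0.226]}]'

```text
t: 1.6
eef_pos: [0.5838, 0.008, 0.3037]
tool_rot: [-0.0, 0.058, 0.998, 0.0]
contact_force: [1.0, 1.1, -0.2]
gripper_width: 0.001
grasp_force: 0.0
```

Request:
drive_tool --deltas '[{"gripper": 255, "offset": [-0.01, -0.013, 0.03], "angular": [0, 0, 0]}, {"gripper": 255, "offset": [-0.01, -0.013, 0.06], "angular": [0, 0, 0]}, {"gripper": 255, "offset": [-0.01, -0.013, 0.085], "angular": [0, 0, 0]}, {"gripper": 255, "offset": [-0.01, -0.013, 0.095], "angular": [0, 0, 0]}, {"gripper": 255, "offset": [-0.01, -0.013, 0.1], "angular": [0, 0, 0]}]'

```text
t: 2.1
eef_pos: [0.5912, -0.0042, 0.2029]
tool_rot: [-0.001, 0.06, 0.998, -0.0]
contact_force: [0.3, 0.3, 0.8]
gripper_width: -0.005
grasp_force: 0.0
```

Request:
drive_tool --deltas '[{"gripper": 255, "offset": [0, 0, 0.003], "angular": [0, 0, 0]}, {"gripper": 255, "offset": [0, 0, 0.006], "angular": [0, 0, 0]}, {"gripper": 255, "offset": [0, 0, 0.009], "angular": [0, 0, 0]}, {"gripper": 255, "offset": [0, 0, 0.012], "angular": [0, 0, 0]}, {"gripper": 255, "offset": [0, 0, 0.015], "angular": [0, 0, 0]}]'

```text
t: 2.6
eef_pos: [0.5918, -0.0041, 0.1892]
tool_rot: [0.0, 0.06, 0.998, 0.0]
contact_force: [-1.1, 0.5, 2.2]
gripper_width: 0.001
grasp_force: 0.9
```

Request:
drive_tool --deltas '[{"gripper": 255, "offset": [0, 0, 0.003], "angular": [0, 0, 0]}, {"gripper": 255, "offset": [0, 0, 0.006], "angular": [0, 0, 0]}, {"gripper": 255, "offset": [0, 0, 0.009], "angular": [0, 0, 0]}, {"gripper": 255, "offset": [0, 0, 0.012], "angular": [0, 0, 0]}, {"gripper": 255, "offset": [0, 0, 0.015], "angular": [0, 0, 0]}]'

```text
t: 3.1
eef_pos: [0.5916, -0.0043, 0.1736]
tool_rot: [-0.0, 0.06, 0.998, -0.0]
contact_force: [-1.5, 0.6, 2.2]
gripper_width: 0.001
grasp_force: 0.9
```

Request:
drive_tool --deltas '[{"gripper": 255, "offset": [0, 0, 0.002], "angular": [0, 0, 0]}, {"gripper": 255, "offset": [0, 0, 0.004], "angular": [0, 0, 0]}, {"gripper": 255, "offset": [0, 0, 0.006], "angular": [0, 0, 0]}, {"gripper": 255, "offset": [0, 0, 0.008], "angular": [0, 0, 0]}, {"gripper": 255, "offset": [0, 0, 0.009], "angular": [0, 0, 0]}]'

```text
t: 3.6
eef_pos: [0.5917, -0.0043, 0.1647]
tool_rot: [-0.0, 0.06, 0.998, -0.0]
contact_force: [-1.1, 0.1, 2.2]
gripper_width: -0.001
grasp_force: 0.9
```

Request:
drive_tool --deltas '[{"gripper": 255, "offset": [0, 0, 0.001], "angular": [0, 0, 0]}, {"gripper": 255, "offset": [0, 0, 0.001], "angular": [0, 0, 0]}]'

```text
t: 3.8
eef_pos: [0.5919, -0.0043, 0.1638]
tool_rot: [0.0, 0.06, 0.998, -0.0]
contact_force: [0.3, -0.4, 0.2]
gripper_width: 0.0
grasp_force: 0.0
```

Request:
drive_tool --deltas '[{"gripper": 255, "offset": [0, 0, 0.001], "angular": [0, 0, 0]}, {"gripper": 255, "offset": [0, 0, 0.001], "angular": [0, 0, 0]}]'

```text
t: 4.0
eef_pos: [0.592, -0.0043, 0.1629]
tool_rot: [0.0, 0.06, 0.998, 0.0]
contact_force: [0.2, -0.6, 0.5]
gripper_width: 0.003
grasp_force: 0.0
```

Request:
drive_tool --deltas '[{"gripper": 255, "offset": [0, 0, 0.001], "angular": [0, 0, 0]}, {"gripper": 255, "offset": [0, 0, 0.001], "angular": [0, 0, 0]}]'

```text
t: 4.2
eef_pos: [0.592, -0.0043, 0.1627]
tool_rot: [0.0, 0.06, 0.998, 0.0]
contact_force: [-3.4, 0.2, 8.4]
gripper_width: -0.001
grasp_force: 3.9
```

Request:
drive_tool --deltas '[{"gripper": 255, "offset": [0, 0, 0.001], "angular": [0, 0, 0]}, {"gripper": 255, "offset": [0, 0, 0.001], "angular": [0, 0, 0]}, {"gripper": 255, "offset": [0, 0, 0.001], "angular": [0, 0, 0]}, {"gripper": 255, "offset": [0, 0, 0.001], "angular": [0, 0, 0]}]'

```text
t: 4.6
eef_pos: [0.592, -0.0044, 0.1626]
tool_rot: [0.0, 0.06, 0.998, 0.0]
contact_force: [-5.4, 0.7, 16.9]
gripper_width: 0.002
grasp_force: 7.8
```

Run:
```python
from h import *
o=bot.get_obs(); print(np.round(o["eef_pos"],4),np.round(o["contact_force"],1))
a=optics.read_camera("scene"); a=cv2.resize(a[120:360,150:400],None,fx=2.3,fy=2.3)
cv2.imwrite("pics/shut.png",a)
```

```text
[ 0.592  -0.0044  0.1626] [-5.4  0.7 16.9]
```

View pics/shut.png

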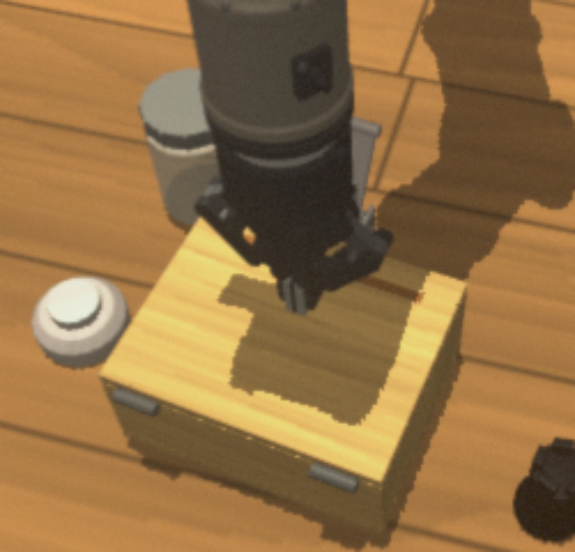

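The picture shows the lid lying flat and shut, with the lever still open. Next I retract and go round to the front of the lever.

Request:
drive_tool --deltas '[{"gripper": 255, "offset": [0, 0, -0.02], "angular": [0, 0, 0]}, {"gripper": 255, "offset": [0, 0, -0.06], "angular": [0, 0, 0]}, {"gripper": 255, "offset": [0, 0, -0.1], "angular": [0, 0, 0]}, {"gripper": 255, "offset": [0, 0, -0.13], "angular": [0, 0, 0]}]'

```text
t: 5.05
eef_pos: [0.5923, -0.0045, 0.2934]
tool_rot: [0.001, 0.06, 0.998, 0.0]
contact_force: [-0.5, 0.2, -0.1]
gripper_width: -0.001
grasp_force: 0.0
```

Request:
drive_tool --deltas '[{"gripper": 255, "offset": [0.04, 0, 0], "angular": [0, 0, 0]}, {"gripper": 255, "offset": [0.08, 0, 0], "angular": [0, 0, 0]}, {"gripper": 255, "offset": [0.12, 0, 0], "angular": [0, 0, 0]}, {"gripper": 255, "offset": [0.153, 0, 0], "angular": [0, 0, 0]}, {"gripper": 255, "offset": [0.153, 0, 0], "angular": [0, 0, 0]}]'

```text
t: 5.55
eef_pos: [0.436, 0.014, 0.2904]
tool_rot: [-0.001, 0.059, 0.998, 0.0]
contact_force: [1.3, 0.3, 0.0]
gripper_width: 0.001
grasp_force: 0.0
```

Run:
```python
from h import *
o=bot.get_obs(); print(np.round(o["eef_pos"],4),np.round(o["contact_force"],1))
cv2.imwrite("pics/w.png",optics.read_camera("wrist")); v=np.load("v.npy")
print("expected tip",proj("wrist",world(v,[-.127,0,.16])),"fingertip",proj("wrist",np.array(o["eef_pos"])-[0,0,.073]))
```

```text
[0.436  0.014  0.2904] [1.3 0.3 0. ]
expected tip [[320.46369288 331.77643537]] fingertip [[321.67879335 298.88763842]]
```

View pics/w.png

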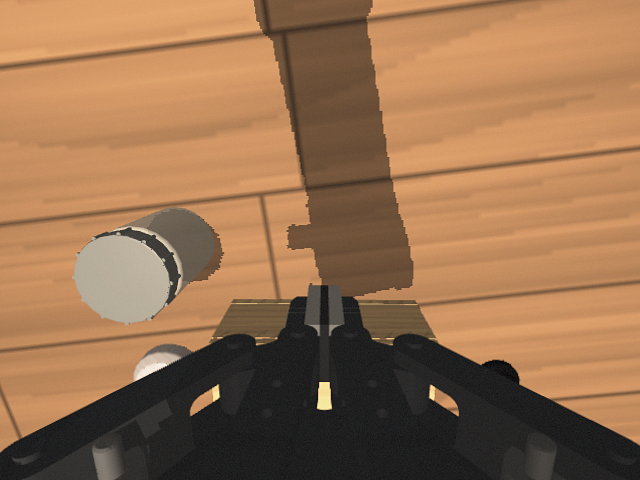

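The wrist picture has the shut box centred at column ~323, in line with the fingers at (322,300). The lever is hidden behind the gripper, and the canister is well clear at (125,275). I descend and push.

Request:
drive_tool --deltas '[{"gripper": 255, "offset": [0, 0, 0.03], "angular": [0, 0, 0]}, {"gripper": 255, "offset": [0, 0, 0.06], "angular": [0, 0, 0]}, {"gripper": 255, "offset": [0, 0, 0.072], "angular": [0, 0, 0]}, {"gripper": 255, "offset": [0, 0, 0.072], "angular": [0, 0, 0]}]'

```text
t: 6.0
eef_pos: [0.4401, 0.0137, 0.2174]
tool_rot: [-0.001, 0.06, 0.998, -0.001]
contact_force: [0.1, 0.1, 0.5]
gripper_width: 0.0
grasp_force: 0.0
```

Request:
drive_tool --deltas '[{"gripper": 255, "offset": [-0.005, 0, 0], "angular": [0, 0, 0]}, {"gripper": 255, "offset": [-0.01, 0, 0], "angular": [0, 0, 0]}, {"gripper": 255, "offset": [-0.015, 0, 0], "angular": [0, 0, 0]}, {"gripper": 255, "offset": [-0.02, 0, 0], "angular": [0, 0, 0]}, {"gripper": 255, "offset": [-0.025, 0, 0], "angular": [0, 0, 0]}]'

```text
t: 6.5
eef_pos: [0.4654, 0.011, 0.2193]
tool_rot: [0.0, 0.06, 0.998, 0.0]
contact_force: [-0.1, -0.1, 0.6]
gripper_width: 0.001
grasp_force: 0.0
```

Request:
drive_tool --deltas '[{"gripper": 255, "offset": [-0.005, 0, 0], "angular": [0, 0, 0]}, {"gripper": 255, "offset": [-0.01, 0, 0], "angular": [0, 0, 0]}, {"gripper": 255, "offset": [-0.015, 0, 0], "angular": [0, 0, 0]}, {"gripper": 255, "offset": [-0.02, 0, 0], "angular": [0, 0, 0]}]'

```text
t: 6.9
eef_pos: [0.4838, 0.0086, 0.2186]
tool_rot: [-0.001, 0.06, 0.998, -0.0]
contact_force: [-3.2, -0.7, 1.9]
gripper_width: -0.001
grasp_force: 1.7
```

Request:
drive_tool --deltas '[{"gripper": 255, "offset": [-0.005, 0, 0], "angular": [0, 0, 0]}, {"gripper": 255, "offset": [-0.01, 0, 0], "angular": [0, 0, 0]}, {"gripper": 255, "offset": [-0.015, 0, 0], "angular": [0, 0, 0]}, {"gripper": 255, "offset": [-0.02, 0, 0], "angular": [0, 0, 0]}]'

```text
t: 7.3
eef_pos: [0.5052, 0.0061, 0.219]
tool_rot: [0.0, 0.06, 0.998, 0.0]
contact_force: [0.5, -0.3, 0.5]
gripper_width: -0.0
grasp_force: 0.1
```

Request:
drive_tool --deltas '[{"gripper": 255, "offset": [-0.005, 0, 0], "angular": [0, 0, 0]}, {"gripper": 255, "offset": [-0.01, 0, 0], "angular": [0, 0, 0]}, {"gripper": 255, "offset": [-0.014, 0, 0], "angular": [0, 0, 0]}]'

```text
t: 7.6
eef_pos: [0.5189, 0.0044, 0.2189]
tool_rot: [0.0, 0.06, 0.998, -0.0]
contact_force: [-0.1, 1.4, 0.4]
gripper_width: 0.001
grasp_force: 0.0
```

Force has dropped to zero, so the lever seems to have snapped over. I back off and check.

Request:
drive_tool --deltas '[{"gripper": 255, "offset": [0.03, 0, 0], "angular": [0, 0, 0]}, {"gripper": 255, "offset": [0.06, 0, 0], "angular": [0, 0, 0]}, {"gripper": 255, "offset": [0.07, 0, -0.04], "angular": [0, 0, 0]}, {"gripper": 255, "offset": [0.07, 0, -0.08], "angular": [0, 0, 0]}, {"gripper": 255, "offset": [0.07, 0, -0.08], "angular": [0, 0, 0]}]'

```text
t: 8.1
eef_pos: [0.4512, 0.0131, 0.3036]
tool_rot: [0.004, 0.06, 0.998, 0.002]
contact_force: [0.7, 0.0, -0.3]
gripper_width: -0.005
grasp_force: 0.0
```

Run:
```python
from h import *
o=bot.get_obs(); print(o["t"],np.round(o["eef_pos"],4),np.round(o["contact_force"],1))
a=optics.read_camera("scene"); a=cv2.resize(a[120:360,150:420],None,fx=2.3,fy=2.3)
cv2.imwrite("pics/done.png",a)
```

```text
8.1 [0.4512 0.0131 0.3036] [ 0.7  0.  -0.3]
```

View pics/done.png

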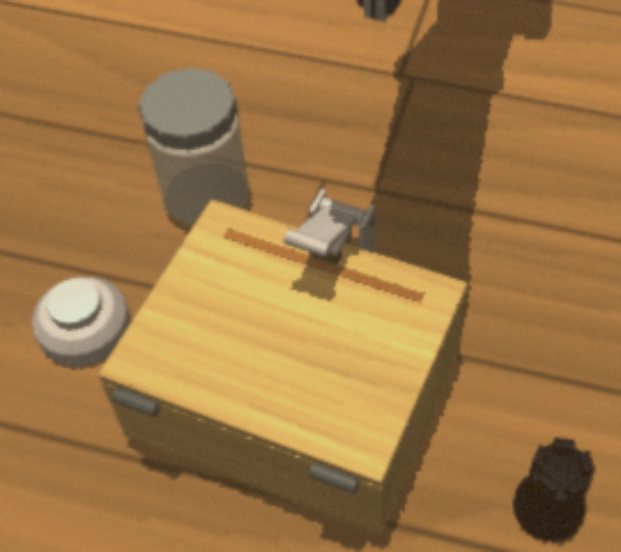

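The lever lies over the shut lid, with its tip near full-image (286,226), and the bystanders haven't moved. I compare the tip with its expected pixel and hand in if they agree.

Run:
```python
from h import *
v=np.load("v.npy"); p=proj("scene",world(v,[-.094+.0563,0,.1365]))[0]; print(p)
if np.hypot(*(p-[286,226]))<5: print(bot.hand_in())
```

```text
[282.71173315 225.92241856]
the job is handed in; nothing more can be done
None
```

The lid is fully shut and the latch lever is snapped over it. In the last picture the canister, rook and buzzer stand where they were. I handed the job in at about 8 s; no verdict came back.

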